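# Beaker onto the drying rack, rack held up level

### The arm

A 6-joint arm with a two-finger parallel gripper is mounted at the origin on the work surface. World frame = base frame: x ahead of the robot, y to its left, z up, the work surface at z = 0. Lengths are in m, angles in rad, forces in N, time in s.
With the tool pointing down it reaches from about 0.35 to 1 m from the base axis. Payload 7.1 kg.
Tool frame: the origin (TCP) lies between the finger pads; the fingertips stand 22 mm ahead of it and the grasp point (between the pads) lies 3 mm ahead of it; z points along the fingers, y is the line along which they close (so a half turn about z gives the same grasp; the last joint's range is limited). The gripper opens to 85 mm and grips with 20 to 120 N. Pads are 22 mm wide; open, the fingers measure 114 mm over their backs; the gripper's body (76 mm by 85 mm) begins 54 mm behind the grasp point. The pads swing forward as they close: fully open they stand 13 mm farther back than shut.
Start: joints at [-1.211, 0.423, 1.63, -0, 1.089, -0.019], TCP at [0.231, -0.581, 0.253] pointing down, gripper open.
Joint ranges: [-3, 3], [-0.9, 2.11], [0.09, 2.58], [-1.31, 4.45], [0.11, 2.69], [-2.54, 2.54]. Speed limits (rad/s): [2.39, 2.39, 3.01, 3.14, 3.14, 3.14].

### API

Orientations are given as a rotation vector (axis times angle).
In Python, from rig import manip gives the robot as it stands. The module is installed in compiled form; this text tells all that it offers. Calls block until the motion is done:
- manip.move_to(position, orientation): joint-space move of the TCP to a pose.
- manip.servo_line(position, orientation=None, rate=0.15): straight line of the TCP; orientation=None keeps the orientation; rate is the mean speed in m/s.
- manip.set_joints(angles): joint-space move.
- manip.command_gripper(opening, f_grip=None): finger opening in m; f_grip is the grip in N (None keeps the last); returns when the fingers have stopped.
- manip.hold(seconds).
- manip.solve_ik(position, orientation): joint angles nearest the present ones, or None.
- manip.camera(name): name is "scene" or "top" or "wrist"; returns a dict with "image" (480x640x3 uint8, red, green, blue), "fx", "fy", "cx", "cy" (pixels), "cam_to_world" (4x4, takes a point from camera to world coordinates); the wrist camera has in their place "mount" (4x4, takes a point from camera to tool coordinates, whose origin is the TCP and whose axes are the flange's). Camera axes: x right, y down, z forward; pixel columns grow to the right and rows downward; lengths in m; the calibration is good to about 2 mm. A picture is of the moment at which its call begins: read the wrist's pose just before it. There is no depth.
A pose or a line that the arm cannot do raises manip.IKError and nothing moves.
- manip.sign_off(): hands the job in; it is judged then, once.
Readings, each from a call of its own:
- manip.get_time(): time.
- manip.get_joint_positions(): joint angles.
- manip.get_joint_vel(): joint speeds.
- manip.get_tau(): joint torques, N m.
- manip.get_position(): TCP position.
- manip.get_ee_rot(): TCP orientation.
- manip.get_contact_force(): force on the tool from outside, world axes, zero at the start.
- manip.get_torque(): the same for the moment, N m.
- manip.get_width(): finger opening in m.
- manip.get_grip_force(): force on a finger pad.
Only numpy, scipy, OpenCV 4.12 (cv2) and the standard library are available. Lean on these libraries where they do the work, as an engineer would, in place of code of your own. Each camera call takes 0.05 s, during which the arm holds its last target. There are 200 camera calls.

### The job

Take the blue-footed wooden beaker out of the sloping cradle, turn it upside down, lower it over the empty peg of the two-peg drying rack until its rim rests on the board, and only then let go of it. Then take the rack by its green grip bar, lift it level about 10 cm clear of the bench with both beakers on it, and finish while still holding it there in the gripper, level and still. The other beaker stays on its peg, and the mallet, the gouge and the oil bottle are left where they are.

Things in the scene. Friction and masses are not known exactly. Their poses are not given: they have to be found in the camera images.
- beaker: Straight round wooden beaker, blue foot: 52 mm outside diameter, 80 mm high, 42 mm bore, 6 mm floor, 70 to 110 g. Origin: centre of the closed foot's outside; z axis runs along the centre line from foot to open mouth. It starts lying in the cradle, mouth pointing away from the robot and 20 degrees below level. Upside down on the rack, the origin is on top and z points down.
- dry_beaker: An equal beaker with a red foot, already upside down on the other peg of the rack (origin on top, z down). It stays there.
- rack: Loose drying rack, 0.4-0.65 kg, balanced. Plywood board 100 mm (x) x 280 (y) x 18; origin: centre of its underside, z up. Upright pegs 22 mm diameter, 58 mm high, at y = +100 mm (empty) and -100 (taken); between them a 22 mm square post with the grip bar. Stands left or right of the cradle, x axis within 0.3 rad of world x. A seated beaker's foot is 98 mm above the origin.
- empty_peg (a point): Centre of the foot of the empty peg, on the board's upper face (18 mm above the bench at the start); the peg's tip is 58 mm above it. A frame parallel to the rack.
- full_peg (a point): Centre of the foot of the peg that carries the red-footed beaker, on the board's upper face.
- grip_bar (a point): Centre of the rack's green grip bar: 24 mm thick (rack x), 56 mm long (rack y), 30 mm high (from 132 to 162 mm above the board's underside). Its long sides are free: grip it from above across its 24 mm thickness. A frame parallel to the rack.
- cradle: Fixed wooden cradle: foot plate 130 (x) x 80 x 12 mm, narrow V trough (44 mm wide, both sides of the beaker are free to grip) sloping 20 degrees down towards its +x, low stop at the lower end. Origin on the bench under the trough, z up; x axis within 0.35 rad of world x.
- mallet: Bystander: wooden carver's mallet standing on its head, handle up, head 90 mm diameter, 232 mm high. Origin under its centre.
- gouge: Bystander: gouge with orange handle and steel blade lying on the bench, about 220 mm long (its x axis), 26 mm thick.
- oil_bottle: Bystander: amber bottle with black cap, 60 mm diameter, 160 mm high. Origin under its centre.
- cradle_axis (a point): Point of the lying beaker's centre line 60 mm above the cradle's origin, 32 mm from the beaker's foot.
Mind the look-alikes: they are no part of the job. Leave any turquoise look-alike of the beaker alone. What is shaped like the cradle but turquoise is not meant.

How it is judged:
By the outcome, as a careful person would: the job done as asked, in the order asked, and still so for the second after the job is handed in, while the arm keeps its last pose, push and grip.
It also fails if it takes over 51 s, if anything falls off the work surface, if the arm or the gripper's body presses on something with over 40 N, if the wrist force passes 120 N, or if a joint passes its speed limit or range.

## Working session

There is one attempt and no reset: what is moved stays moved. The work goes in short steps, each a Python script; the robot and the scene stay as the last script left them, time stands still between calls to the robot, and variables do not carry over. Pictures are saved under pics/ and viewed, at most 10 in all, crops included, and the job is handed in when it is done.

```bash
mkdir -p pics
python3 - <<'E'
from rig import manip
import cv2,numpy as np,pickle
d={}
for n in("scene","top"):
    c=manip.camera(n); d[n]=c
    cv2.imwrite(f"pics/{n}0.png",c["image"][:,:,::-1])
    print(n,c["fx"],c["fy"],c["cx"],c["cy"]);print(np.round(c["cam_to_world"],4))
c=manip.camera("wrist");print(np.round(c["mount"],4),c["fx"])
pickle.dump(d,open("cams.pkl","wb"))
print(manip.get_time(),manip.get_position(),manip.get_ee_rot())
E
```

```text
scene 590.3547394504446 590.3547394504446 326.3829246653007 243.8242232216987
[[ 0.1604  0.6837 -0.7119  1.314 ]
 [ 0.9871 -0.1086  0.118  -0.1398]
 [ 0.0034 -0.7216 -0.6923  0.8096]
 [ 0.      0.      0.      1.    ]]
top 610.794845783121 610.794845783121 318.22838929255863 240.59025422993733
[[ 0.0182 -0.986   0.1657  0.384 ]
 [-0.9996 -0.0218 -0.0202  0.0039]
 [ 0.0235 -0.1652 -0.986   1.2425]
 [ 0.      0.      0.      1.    ]]
[[-4.000e-04 -9.645e-01 -2.639e-01  6.700e-02]
 [ 1.000e+00 -7.000e-04  9.000e-04  2.000e-04]
 [-1.000e-03 -2.639e-01  9.645e-01 -1.208e-01]
 [ 0.000e+00  0.000e+00  0.000e+00  1.000e+00]] 373.7145662872875
0.15 [ 0.23103262 -0.58031297  0.25273968] [-3.08427067e+00 -5.91277023e-01  2.70074247e-04]
```

View pics/scene0.png

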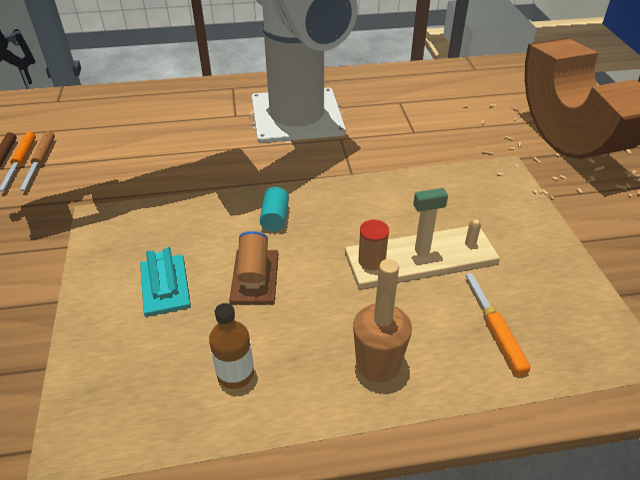

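View pics/top0.png

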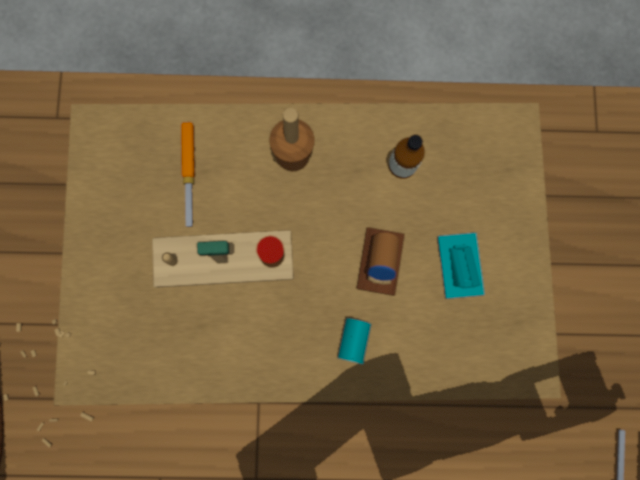

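The views show the cradle with the blue-footed beaker at top (381,262) and scene (254,268). The rack is to its left, with the board at top (153–293, 231–287), the green bar at (213,248), the red foot at (270,250) and the peg tip at (168,258). The turquoise beaker lies behind the cradle at top (355,340), and the turquoise cradle is at (461,265).

```bash
cat > h.py <<'E'
import numpy as np,cv2,pickle
from scipy.spatial.transform import Rotation as R
def ray(c,uv,T=None):
    T=c["cam_to_world"] if T is None else T
    d=np.array([(uv[0]-c["cx"])/c["fx"],(uv[1]-c["cy"])/c["fy"],1.]);d=T[:3,:3]@d
    return T[:3,3],d/np.linalg.norm(d)
def onz(c,uv,z,T=None):
    o,d=ray(c,uv,T);return o+d*(z-o[2])/d[2]
def tri(rs):
    A=np.zeros((3,3));b=np.zeros(3)
    for o,d in rs:
        P=np.eye(3)-np.outer(d,d);A+=P;b+=P@o
    x=np.linalg.solve(A,b);return x,max(np.linalg.norm(np.cross(x-o,d)) for o,d in rs)
def mask(img,lo,hi,roi=None):
    h=cv2.cvtColor(img,cv2.COLOR_RGB2HSV);m=cv2.inRange(h,np.array(lo),np.array(hi))
    if roi: 
        z=np.zeros_like(m);x0,y0,x1,y1=roi;z[y0:y1,x0:x1]=m[y0:y1,x0:x1];m=z
    return m
def big(m):
    cs,_=cv2.findContours(m,cv2.RETR_EXTERNAL,cv2.CHAIN_APPROX_NONE)
    return max(cs,key=cv2.contourArea)
def cen(k):
    m=cv2.moments(k);return np.array([m["m10"],m["m01"]])/m["m00"]
E
python3 - <<'E'
from h import *
d=pickle.load(open("cams.pkl","rb"));np.set_printoptions(precision=4,suppress=True)
cols={"blue":((108,120,40),(125,255,255)),"red":((0,220,100),(4,255,255)),"green":((70,90,20),(88,200,140))}
rois={"blue":{"scene":(230,220,280,290),"top":(350,220,410,300)},"red":{"scene":(340,200,400,260),"top":(240,220,300,280)},"green":{"scene":(400,180,460,220),"top":(180,230,240,265)}}
for n,(lo,hi) in cols.items():
    rs=[]
    for v in("scene","top"):
        k=big(mask(d[v]["image"],lo,hi,rois[n][v]));p=cen(k);rs.append(ray(d[v],p))
        print(n,v,p,cv2.contourArea(k),cv2.boundingRect(k))
    print(*tri(rs))
t=d["top"];h=cv2.cvtColor(t["image"],cv2.COLOR_RGB2HSV)
for p in [(165,275),(250,275),(110,300),(300,300),(366,280),(398,245),(385,245),(384,272),(168,258)]: print(p,h[p[1],p[0]])
k=big(mask(t["image"],(10,30,150),(30,115,255),(130,215,310,300)))
b=cv2.boxPoints(cv2.minAreaRect(k));print("board",cv2.contourArea(k));
for p in b: print(p,onz(t,p,.018))
E
```

```text
blue scene [252.8667 232.9333] 17.5 (240, 232, 27, 6)
blue top [369.0952 270.9048] 3.5 (368, 268, 6, 9)
[ 0.5212 -0.1306  0.0841] 0.012424371947034555Traceback (most recent call last):
  File "<stdin>", line 8, in <module>
  File "h.py", line 21, in big
    return max(cs,key=cv2.contourArea)
ValueError: max() iterable argument is empty
```

Run:
```python
from h import *
d=pickle.load(open("cams.pkl","rb"))
for v,ps in {"top":[(382,272),(382,250),(270,250),(210,248),(168,258),(165,275),(250,275),(230,260),(110,300),(300,300),(366,280),(398,245)],"scene":[(253,236),(374,231),(374,250),(430,200),(475,223),(255,260)]}.items():
    h=cv2.cvtColor(d[v]["image"],cv2.COLOR_RGB2HSV)
    for p in ps: print(v,p,h[p[1],p[0]])
```

```text
top (382, 272) [107 197  93]
top (382, 250) [ 14 161 125]
top (270, 250) [  2 225 144]
top (210, 248) [ 78 128  98]
top (168, 258) [ 19 110 146]
top (165, 275) [ 20  88 176]
top (250, 275) [ 19  88 177]
top (230, 260) [ 20  88 174]
top (110, 300) [ 19 121 143]
top (300, 300) [ 19 120 140]
top (366, 280) [ 11 163  86]
top (398, 245) [ 14 163  94]
scene (253, 236) [ 14 154 189]
scene (374, 231) [  3 198 194]
scene (374, 250) [ 14 139 103]
scene (430, 200) [44 65 75]
scene (475, 223) [ 18 114 206]
scene (255, 260) [ 14 150 179]
```

Run:
```python
from h import *
d=pickle.load(open("cams.pkl","rb"));np.set_printoptions(precision=4,suppress=True)
cols={"blue":((100,90,40),(125,255,255)),"red":((0,180,100),(6,255,255)),"green":((55,70,20),(88,255,140))}
rois={"blue":{"scene":(230,220,280,290),"top":(350,220,410,300)},"red":{"scene":(340,200,400,240),"top":(240,220,300,280)},"green":{"scene":(400,180,460,220),"top":(180,230,240,265)}}
for n,(lo,hi) in cols.items():
    rs=[]
    for v in("scene","top"):
        k=big(mask(d[v]["image"],lo,hi,rois[n][v]));p=cen(k);rs.append(ray(d[v],p))
        print(n,v,p,cv2.contourArea(k),cv2.boundingRect(k))
    print(*tri(rs))
t=d["top"]
def rect(k,z):
    b=cv2.boxPoints(cv2.minAreaRect(k)); P=np.array([onz(t,p,z) for p in b])[:,:2]
    print("area",cv2.contourArea(k),"centre",P.mean(0));
    for i in range(4):
        e=P[(i+1)%4]-P[i];print(" edge",np.linalg.norm(e),np.arctan2(e[1],e[0]))
rect(big(mask(t["image"],(15,40,150),(25,105,255),(130,215,310,300))),.018)
m=mask(t["image"],(5,120,40),(18,255,118),(345,215,415,305))|mask(t["image"],(5,120,40),(18,255,200),(368,228,402,285))|mask(t["image"],(100,90,40),(125,255,255),(350,220,410,300))
rect(big(m),.012)
for p in[(168,258),(475,223)]:print(p)
print(tri([ray(t,(167,256)),ray(d["scene"],(474,223))]))
```

```text
blue scene [252.8  233.36] 25.0 (240, 232, 27, 6)
blue top [381.3613 272.5384] 262.5 (368, 266, 27, 14)
[ 0.5194 -0.1424  0.0835] 0.0007005106170974497
red scene [373.9486 229.5678] 421.5 (360, 220, 29, 20)
red top [269.8267 249.7071] 511.5 (257, 237, 26, 27)
[0.5571 0.0719 0.0961] 3.891433265587361e-05
green scene [430.7255 193.9742] 187.0 (415, 189, 32, 11)
green top [212.6316 247.8994] 333.0 (198, 241, 31, 14)
[0.5489 0.1709 0.1587] 0.000570773177301324
area 6544.5 centre [0.5506 0.1718]
 edge 0.28204303103831085 -1.4891192848361898
 edge 0.09916696108344482 -3.0587927077191743
 edge 0.2783987965279109 1.6497941288203526
 edge 0.09849266799474955 0.11982709053117784
area 2522.5 centre [ 0.5556 -0.1505]
 edge 0.14036094507556893 -0.1503342297252253
 edge 0.08650840074596379 -1.7096860815054178
 edge 0.14036056572055075 2.9797764934010424
 edge 0.08489704630532187 1.432237255520906
(168, 258)
(475, 223)
(array([0.5438, 0.2692, 0.0727]), np.float64(0.0010049901528923976))
```

```bash
cat >> h.py <<'E'
def ori(az,el,s):
    """tool z at azimuth az, el below level; tool x up (s=+1) or down (s=-1)"""
    z=np.array([np.cos(az)*np.cos(el),np.sin(az)*np.cos(el),-np.sin(el)])
    x=s*np.array([np.cos(az)*np.sin(el),np.sin(az)*np.sin(el),np.cos(el)])
    return R.from_matrix(np.c_[x,np.cross(z,x),z])
def tcp(g,r,ahead=.003): return np.asarray(g)-r.as_matrix()[:,2]*ahead
CY,CO=-.145,np.array([.5556,-.1505,.06])
RY,RO=.08,np.array([.5506,.1718,0])
rack=lambda p:RO+R.from_euler("z",RY).apply(p)
E
python3 - <<'E'
from h import *;from rig import manip
np.set_printoptions(precision=2,suppress=True)
for el in(45,55,65):
  for s in(1,-1):
    a=np.radians(el);e=np.radians(110)-a
    r=ori(CY,a,s);q=ori(RY,e,-s)
    print(el,s)
    for n,p,o in[("pre",tcp(CO,r,.12),r),("grasp",tcp(CO,r),r),("lift",tcp(CO,r)+[0,0,.16],r),("rolled",tcp(CO,r)+[0,0,.16],ori(CY,e,-s)),("over",tcp(rack([0,.1,.066+.1]),q),q),("place",tcp(rack([0,.1,.066]),q),q)]:
        print(n,manip.solve_ik(p,o.as_rotvec()))
for y in(0,np.pi):
    o=R.from_matrix(np.c_[[np.sin(RY),-np.cos(RY),0],[-np.cos(RY),-np.sin(RY),0],[0,0,-1]])*R.from_euler("z",y)
    print("bar",manip.solve_ik(tcp(rack([0,0,.147]),o),o.as_rotvec()))
E
```

```text
45 1
pre [-0.42  0.41  2.42  2.73  0.5  -1.4 ]
grasp [-0.36  0.68  2.25  2.87  0.58 -1.49]
lift [-0.36  0.27  2.23  2.3   0.2  -0.89]
rolled [-0.32  0.26  2.04  0.18  0.42 -1.9 ]
over [ 0.53  0.41  1.98 -0.5   0.4  -0.7 ]
place [ 0.53  0.6   2.01 -0.93  0.23 -0.24]
45 -1
pre [-0.42  0.41  2.42  2.73  0.5   1.74]
grasp [-0.36  0.68  2.25  2.87  0.58  1.65]
lift [-0.36  0.27  2.23  2.3   0.2   2.25]
rolled [-0.32  0.26  2.04  0.18  0.42  1.24]
over [ 0.53  0.41  1.98 -0.5   0.4   2.45]
place None
55 1
pre [-0.38  0.32  2.31  2.12  0.16 -0.75]
grasp [-0.34  0.61  2.18  2.73  0.28 -1.33]
lift [-0.34  0.25  2.14  0.64  0.19  0.78]
rolled [-0.34  0.25  2.14  0.64  0.19 -2.36]
over [ 0.57  0.41  2.07 -1.22  0.29  0.04]
place [0.57 0.62 2.09 4.3  0.3  0.84]
55 -1
pre [-0.38  0.32  2.31  2.12  0.16  2.39]
grasp [-0.34  0.61  2.18  2.73  0.28  1.81]
lift [-0.34  0.25  2.14  0.64  0.19 -2.36]
rolled [-0.34  0.25  2.14  0.64  0.19  0.78]
over None
place [ 0.57  0.62  2.09  4.3   0.3  -2.3 ]
65 1
pre [-0.34  0.3   2.17  0.34  0.25  1.07]
grasp None
lift [-0.32  0.26  2.03  0.18  0.42  1.24]
rolled [-0.36  0.27  2.23  2.29  0.2   2.26]
over [0.61 0.45 2.15 4.3  0.4  0.83]
place [0.61 0.68 2.15 3.92 0.54 1.26]
65 -1
pre [-0.34  0.3   2.17  0.34  0.25 -2.08]
grasp None
lift [-0.32  0.26  2.03  0.18  0.42 -1.9 ]
rolled [-0.36  0.27  2.23  2.29  0.2  -0.88]
over [ 0.61  0.45  2.15  4.3   0.4  -2.31]
place [ 0.61  0.68  2.15  3.92  0.54 -1.88]
bar None
bar [ 0.28  0.49  1.81 -0.    0.84  0.2 ]
```

Run:
```python
from h import *;from rig import manip
np.set_printoptions(precision=2,suppress=True)
for el in(30,38,45):
  for s in(1,-1):
    a=np.radians(el);e=np.radians(70)+a
    r=ori(CY,a,s);q=ori(RY,e,s)
    print(el,s)
    for n,p,o in[("pre",tcp(CO,r,.12),r),("grasp",tcp(CO,r),r),("lift",tcp(CO,r)+[0,0,.1],r),("rolled",tcp(CO,r)+[0,0,.16],ori(CY,e,s)),("over",tcp(rack([0,.1,.066+.1]),q),q),("place",tcp(rack([0,.1,.066]),q),q)]:
        print(n,manip.solve_ik(p,o.as_rotvec()))
```

```text
30 1
pre [-0.49  0.74  2.54  2.82  1.18 -1.62]
grasp [-0.39  0.85  2.31  2.9   1.07 -1.58]
lift [-0.39  0.56  2.35  2.85  0.82 -1.49]
rolled [-0.27  0.46  1.67 -0.02  1.19  1.45]
over [0.42 0.57 1.62 0.06 1.12 1.88]
place [0.42 0.7  1.65 0.07 0.95 1.86]
30 -1
pre [-0.49  0.74  2.54  2.82  1.18  1.52]
grasp [-0.39  0.85  2.31  2.9   1.07  1.56]
lift [-0.39  0.56  2.35  2.85  0.82  1.65]
rolled [-0.27  0.46  1.67 -0.02  1.19 -1.69]
over [ 0.42  0.57  1.62  0.06  1.12 -1.27]
place [ 0.42  0.7   1.65  0.07  0.95 -1.28]
38 1
pre [-0.45  0.54  2.49  2.8   0.8  -1.52]
grasp [-0.37  0.75  2.29  2.89  0.81 -1.54]
lift [-0.37  0.47  2.31  2.8   0.56 -1.42]
rolled [-0.27  0.52  1.58 -0.04  1.35  1.46]
over [0.4  0.62 1.54 0.1  1.28 1.85]
place [0.4  0.76 1.57 0.11 1.12 1.83]
38 -1
pre [-0.45  0.54  2.49  2.8   0.8   1.62]
grasp [-0.37  0.75  2.29  2.89  0.81  1.6 ]
lift [-0.37  0.47  2.31  2.8   0.56  1.72]
rolled [-0.27  0.52  1.58 -0.04  1.35 -1.68]
over [ 0.4   0.62  1.54  0.1   1.28 -1.3 ]
place [ 0.4   0.76  1.57  0.11  1.12 -1.31]
45 1
pre [-0.42  0.41  2.42  2.73  0.5  -1.4 ]
grasp [-0.36  0.68  2.25  2.87  0.58 -1.49]
lift [-0.36  0.42  2.26  2.67  0.34 -1.28]
rolled [-0.26  0.58  1.51 -0.05  1.48  1.47]
over [0.39 0.68 1.47 0.13 1.42 1.83]
place [0.39 0.81 1.49 0.13 1.27 1.81]
45 -1
pre [-0.42  0.41  2.42  2.73  0.5   1.74]
grasp [-0.36  0.68  2.25  2.87  0.58  1.65]
lift [-0.36  0.42  2.26  2.67  0.34  1.86]
rolled [-0.26  0.58  1.51 -0.05  1.48 -1.67]
over [ 0.39  0.68  1.47  0.13  1.42 -1.31]
place [ 0.39  0.81  1.49  0.13  1.27 -1.33]
```

```bash
cat >> h.py <<'E'
def wcam(manip,name):
    p=np.array(manip.get_position());o=np.array(manip.get_ee_rot())
    c=manip.camera("wrist");T=np.eye(4);T[:3,:3]=R.from_rotvec(o).as_matrix();T[:3,3]=p
    c["cam_to_world"]=T@c["mount"];pickle.dump(c,open(f"pics/{name}.pkl","wb"))
    cv2.imwrite(f"pics/{name}.png",c["image"][:,:,::-1]);return c
E
python3 - <<'E'
from h import *;from rig import manip
r=ori(CY,np.radians(38),1)
manip.command_gripper(.085,60)
manip.move_to(tcp(CO,r,.13)+[0,0,.10],r.as_rotvec());wcam(manip,"w1")
print(manip.get_time(),manip.get_joint_positions(),manip.get_contact_force())
E
```

```text
2.5667 [-0.46028531  0.14409034  2.4684716   2.51431702  0.42911152 -1.1860339 ] [-1.30422133  0.19557222  1.37178232]
```

View pics/w1.png

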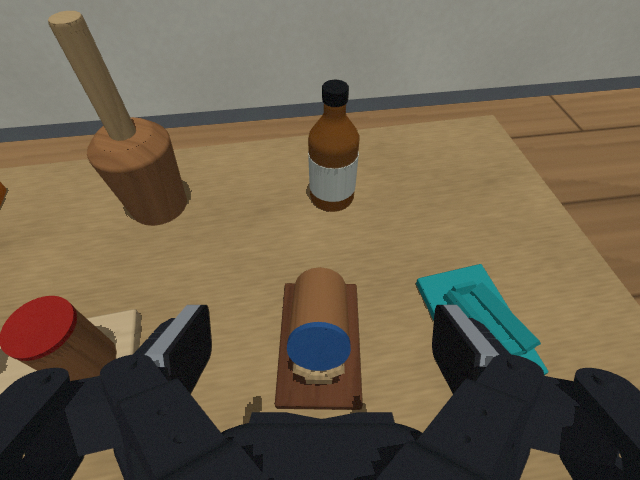

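The wrist picture shows the beaker centred between the fingers: blue foot disc around (319,347), far end around (320,285), with the cradle plate edges nearly vertical, so the azimuth is right.

Run:
```python
from h import *;from rig import manip
np.set_printoptions(precision=4,suppress=True)
r=ori(CY,np.radians(38),1)
manip.servo_line(tcp(CO,r,.11)+[0,0,.03],r.as_rotvec(),rate=.12);wcam(manip,"w2")
rs=[]
for n in("w1","w2"):
    c=pickle.load(open(f"pics/{n}.pkl","rb"))
    k=big(mask(c["image"],(100,90,40),(125,255,255)));e=cv2.fitEllipse(cv2.convexHull(k));print(n,e,cv2.boundingRect(k));rs.append(ray(c,e[0]))
    # plate direction: brown mask midline
    m=mask(c["image"],(3,120,30),(16,255,255),(230,255,420,420))
    pts=[]
    for v in range(290,345,4):
        u=np.where(m[v]>0)[0]
        if len(u)>20: pts.append(onz(c,((u.min()+u.max())/2,v),.012)[:2])
    pts=np.array(pts);l=cv2.fitLine(pts.astype(np.float32),cv2.DIST_HUBER,0,.01,.01).ravel();print("plate mid",pts[0],pts[-1],np.arctan(l[1]/l[0]))
x,err=tri(rs);print("foot centre",x,err)
ax=np.array([np.cos(CY)*np.cos(.349),np.sin(CY)*np.cos(.349),-np.sin(.349)]);print("32mm in",x+.032*ax,"assumed",CO)
print(manip.get_time())
```

```text
w1 ((318.33905029296875, 345.8611145019531), (48.70951843261719, 64.2943344116211), 91.13748931884766) (287, 322, 64, 49)
plate mid [ 0.6072 -0.1573] [ 0.5608 -0.1501] -0.15538222
w2 ((317.6685791015625, 317.63238525390625), (67.20853424072266, 85.02413940429688), 90.98278045654297) (276, 284, 84, 68)
plate mid [ 0.5745 -0.1521] [ 0.5292 -0.1448] -0.15444118
foot centre [ 0.5194 -0.1433  0.0741] 5.050405282287147e-05
32mm in [ 0.5491 -0.1476  0.0631] assumed [ 0.5556 -0.1505  0.06  ]
3.4667
```

```bash
sed -i 's/^CY,CO=.*/CY,CO=-.153,np.array([.5493,-.1479,.0622])/' h.py
python3 - <<'E'
from h import *;from rig import manip
r=ori(CY,np.radians(38),1);v=r.as_rotvec()
manip.servo_line(tcp(CO,r,.06),v,rate=.12)
manip.servo_line(tcp(CO,r),v,rate=.06)
print(manip.get_contact_force())
manip.command_gripper(.03,60)
print(manip.get_width(),manip.get_grip_force(),manip.get_contact_force(),manip.get_position()-tcp(CO,r))
manip.servo_line(tcp(CO,r)+[0,0,.1],v,rate=.1)
print(manip.get_width(),manip.get_grip_force(),manip.get_contact_force(),manip.get_time())
wcam(manip,"w3")
E
```

```text
[ 0.33314006  0.60472868 -0.37099768]
0.051543017623391814 62.205951288342476 [-0.26123991 -0.09456726  1.72137937] [1.04535831e-04 4.01144338e-05 2.99190914e-04]
0.05153490359089405 62.34463803470135 [-0.11310726  0.31259957 -0.88748893] 6.8333
```

View pics/w3.png

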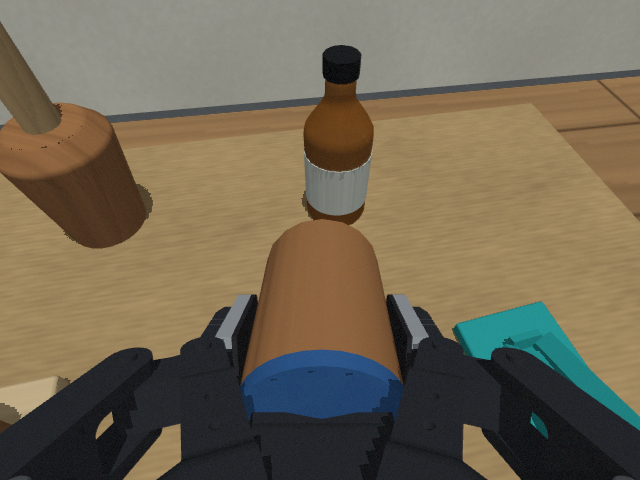

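The beaker is held, its axis straight ahead between the pads and its foot disc at (322,385). Next I turn it and carry it over the empty peg.

Run:
```python
from h import *;from rig import manip
a=np.radians(38);e=np.radians(108);r=ori(CY,a,1)
manip.servo_line(tcp(CO,r)+[0,0,.2],r.as_rotvec(),rate=.15)
w=ori(CY,e,1);q=ori(RY,e,1)
manip.move_to(tcp([.5,-.12,.31],w),w.as_rotvec())
print(manip.get_time(),manip.get_width())
manip.move_to(tcp(rack([0,.1,.28]),q),q.as_rotvec())
manip.servo_line(tcp(rack([0,.1,.142]),q),q.as_rotvec(),rate=.12)
manip.hold(.2)
print(manip.get_time(),manip.get_width(),manip.get_contact_force(),manip.get_position()-tcp(rack([0,.1,.142]),q))
c=manip.camera("scene");pickle.dump(c,open("pics/s1.pkl","wb"))
cv2.imwrite("pics/s1.png",cv2.resize(c["image"][120:300,320:560,::-1],None,fx=3,fy=3))
t=manip.camera("top");pickle.dump(t,open("pics/t1.pkl","wb"))
```

```text
9.8917 0.0517440605772781
12.8583 0.05169779245562327 [ 0.09590517  0.23969699 -1.32012197] [0.00028574 0.00012439 0.00064598]
```

View pics/s1.png

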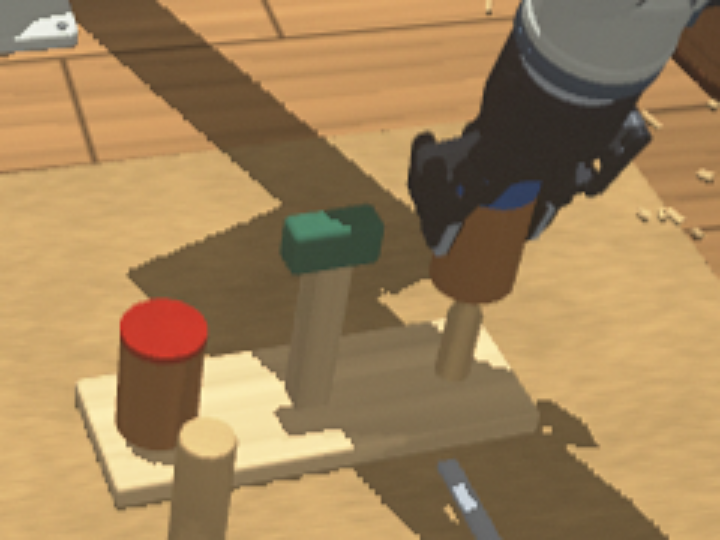

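The beaker hangs over the peg tip, its rim at crop (475,290) and the tip at (465,305), and seems to lean slightly. I'll measure its axis from its silhouette edges.

Run:
```python
from h import *
np.set_printoptions(precision=4,suppress=True)
def axis(c,lines,T):
    n=[]
    for P in lines:
        P=np.array(P,np.float32);l=cv2.fitLine(P,cv2.DIST_HUBER,0,.01,.01).ravel()
        res=np.abs((P-l[2:])@np.array([-l[1],l[0]]));print(" n",len(P),"res",res.mean(),"dir",l[:2])
        a=np.array([(l[2]-c["cx"])/c["fx"],(l[3]-c["cy"])/c["fy"],1]);b=np.array([l[0]/c["fx"],l[1]/c["fy"],0]);n.append(np.cross(a,b))
    d=T@np.cross(*n);return d/np.linalg.norm(d)
c=pickle.load(open("pics/w3.pkl","rb"));m=mask(c["image"],(3,110,60),(20,255,255),(225,240,420,400))
for hi in(295,345):
    L,Rr=[],[]
    for v in range(255,hi,3):
        u=np.where(m[v,235:412]>0)[0]+235
        # run containing centre column
        seg=[322,322]
        while m[v,seg[0]-1]:seg[0]-=1
        while m[v,seg[1]+1]:seg[1]+=1
        L.append((seg[0],v));Rr.append((seg[1],v))
    d=axis(c,[L,Rr],c["mount"][:3,:3]);d*=np.sign(d[2]);print("tool frame axis",d,"pitch from z deg",np.degrees(np.arctan2(d[0],d[2])),"y",np.degrees(d[1]), L[0],L[-1],Rr[0],Rr[-1])
c=pickle.load(open("pics/s1.pkl","rb"));h=cv2.cvtColor(c["image"],cv2.COLOR_RGB2HSV)
m=mask(c["image"],(5,110,40),(20,255,160),(455,180,505,222))
for v in range(186,222,3):
    u=np.where(m[v]>0)[0];print(v,u.min() if len(u) else None,u.max() if len(u) else None,end="; ")
```

```text
n 14 res 0.27988622 dir [ 0.2304 -0.9731]
 n 14 res 0.23278739 dir [0.217  0.9762]
tool frame axis [0.2726 0.0056 0.9621] pitch from z deg 15.817226219694325 y 0.3181212169935014 (269, 255) (259, 294) (375, 255) (384, 294)
 n 30 res 0.30119428 dir [ 0.2066 -0.9784]
 n 30 res 0.27784386 dir [0.1965 0.9805]
tool frame axis [0.3252 0.0046 0.9456] pitch from z deg 18.975070608231118 y 0.26541991840065554 (269, 255) (250, 342) (375, 255) (393, 342)
186 None None; 189 455 497; 192 455 496; 195 455 496; 198 455 495; 201 455 494; 204 455 493; 207 455 492; 210 455 492; 213 455 491; 216 466 490; 219 470 487;
```

Run:
```python
from h import *;from rig import manip
np.set_printoptions(precision=4,suppress=True)
q=ori(RY,np.radians(108),1);v=q.as_rotvec()
P=rack([0,.1,0])+[.001,-.0025,0]
f0=np.array(manip.get_contact_force())
manip.servo_line(tcp(P+[0,0,.105],q),v,rate=.06)
print(manip.get_contact_force()-f0)
z=.105
while z>.058:
    z-=.006 if z>.078 else .001
    manip.servo_line(tcp(P+[0,0,z],q),v,rate=.05)
    f=np.array(manip.get_contact_force())-f0
    if np.linalg.norm(f)>(5 if z<.078 else 6): break
print(z,f,manip.get_position(),manip.get_time(),manip.get_width())
c=manip.camera("scene");pickle.dump(c,open("pics/s2.pkl","wb"))
cv2.imwrite("pics/s2.png",cv2.resize(c["image"][120:300,320:560,::-1],None,fx=3,fy=3))
```

```text
[-0.3513  0.1721 -0.5411]
0.06399999999999996 [-2.4833 -2.7783 10.3964] [0.5447 0.2691 0.0681] 17.8083 0.051488629635527194
```

View pics/s2.png

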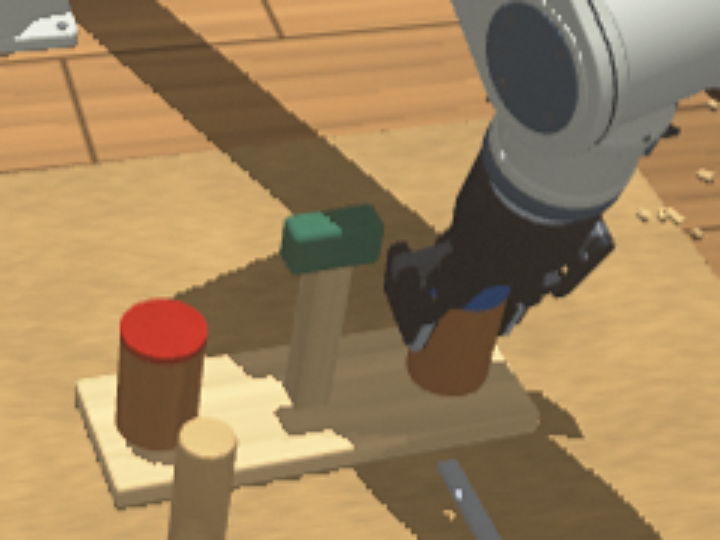

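The beaker is over the peg with its rim on the board (contact at about 64 mm grasp height, as expected), so I'll let go of it and back off along the tool axis.

Run:
```python
from h import *;from rig import manip
np.set_printoptions(precision=4,suppress=True)
q=ori(RY,np.radians(108),1);v=q.as_rotvec();P=rack([0,.1,.064])+[.001,-.0025,0]
manip.command_gripper(.07,60)
print(manip.get_width(),manip.get_contact_force())
manip.servo_line(tcp(P,q,.063),v,rate=.08)
manip.servo_line(tcp(P,q,.16)+[0,0,.02],v,rate=.15)
o=R.from_matrix(np.c_[[np.sin(RY),-np.cos(RY),0],[-np.cos(RY),-np.sin(RY),0],[0,0,-1]])*R.from_euler("z",np.pi)
manip.command_gripper(.06)
manip.move_to(tcp(rack([0,0,.26]),o),o.as_rotvec())
wcam(manip,"w4");d={n:manip.camera(n) for n in("scene","top")};pickle.dump(d,open("pics/d4.pkl","wb"))
print(manip.get_time(),manip.get_joint_positions())
im=np.hstack([d["scene"]["image"][150:300,320:520],d["top"]["image"][205:305,130:310][:, :200]] if 0 else [cv2.resize(d["scene"]["image"][150:300,320:520],(400,300)),cv2.resize(pickle.load(open("pics/w4.pkl","rb"))["image"],(400,300))])
cv2.imwrite("pics/c4.png",im[:,:,::-1])
```

```text
0.0700924768026752 [0.3286 0.8664 0.4772]
21.875 [0.282  0.3422 1.7299 0.0001 1.0697 0.2023]
```

View pics/c4.png

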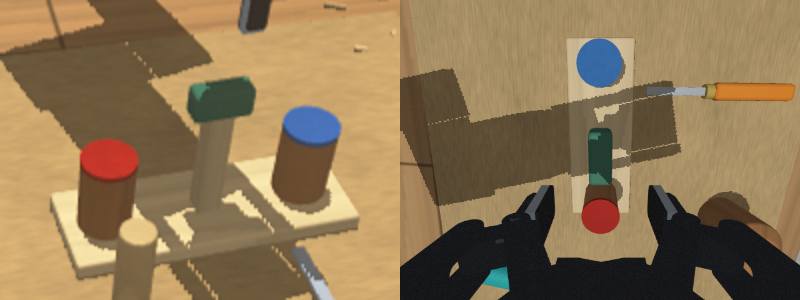

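Both beakers stand upright on their pegs (scene: blue at (311,128), red at (109,160)). In the wrist view the green bar at (600,157) lies midway between the fingers. I'll take one refining measurement of the bar, then grip.

Run:
```python
from h import *
np.set_printoptions(precision=4,suppress=True)
c=pickle.load(open("pics/w4.pkl","rb"));d=pickle.load(open("pics/d4.pkl","rb"))
k=big(mask(c["image"],(55,70,15),(95,255,160),(350,180,480,330)))
rc=cv2.minAreaRect(k);print(rc,cv2.boundingRect(k))
P=np.array([onz(c,p,.162) for p in cv2.boxPoints(rc)]);print(P)
kr=cen(big(mask(c["image"],(0,150,60),(8,255,255),(280,280,420,400))));kb=cen(big(mask(c["image"],(100,90,40),(125,255,255),(260,40,400,160))))
r,b=onz(c,kr,.098),onz(c,kb,.098);print("red",r,"blue",b,"mid",(r+b)/2,"yaw",np.arctan2(-(b-r)[0],(b-r)[1]))
old=[.5489,.1709,.1587]
s=d["scene"];kg=cen(big(mask(s["image"],(50,60,15),(95,255,150),(400,170,460,225))))
print("bar tri wrist+scene",tri([ray(c,cen(k)),ray(s,kg)]),"rack()",rack([0,0,.147]))
```

```text
((419.0, 327.0), (0.0, 0.0), 0.0) (419, 327, 1, 1)
[[0.6185 0.1289 0.162 ]
 [0.6185 0.1289 0.162 ]
 [0.6185 0.1289 0.162 ]
 [0.6185 0.1289 0.162 ]]
red [0.558  0.0741 0.098 ] blue [0.5414 0.269  0.098 ] mid [0.5497 0.1716 0.098 ] yaw 0.08494288647185229
bar tri wrist+scene (array([nan, nan, nan]), np.float64(nan)) rack() [0.5506 0.1718 0.147 ]h.py:23: RuntimeWarning: invalid value encountered in divide
  m=cv2.moments(k);return np.array([m["m10"],m["m01"]])/m["m00"]
```

```bash
sed -i 's/^RY,RO=.*/RY,RO=.082,np.array([.5502,.1717,0])/' h.py
python3 - <<'E'
from h import *;from rig import manip
np.set_printoptions(precision=4,suppress=True)
o=R.from_matrix(np.c_[[np.sin(RY),-np.cos(RY),0],[-np.cos(RY),-np.sin(RY),0],[0,0,-1]])*R.from_euler("z",np.pi);v=o.as_rotvec()
manip.servo_line(tcp(rack([0,0,.20]),o),v,rate=.1)
manip.servo_line(tcp(rack([0,0,.147]),o),v,rate=.06)
print(manip.get_contact_force(),manip.get_position())
f0=np.array(manip.get_contact_force())
manip.command_gripper(.01,100)
print(manip.get_width(),manip.get_grip_force(),manip.get_contact_force()-f0,manip.get_torque())
manip.servo_line(tcp(rack([0,0,.157]),o),v,rate=.03)
print("10mm",manip.get_contact_force()-f0,manip.get_torque())
manip.servo_line(tcp(rack([0,0,.247]),o),v,rate=.05)
manip.hold(.5)
print("up",manip.get_contact_force()-f0,manip.get_torque(),manip.get_width(),manip.get_position(),manip.get_time())
d={n:manip.camera(n) for n in("scene","top")};pickle.dump(d,open("pics/d5.pkl","wb"))
cv2.imwrite("pics/s5.png",cv2.resize(d["scene"]["image"][100:340,300:620,::-1],None,fx=2.5,fy=2.5))
E
```

```text
[ 0.1237  0.8148 -0.3272] [0.5505 0.1718 0.1503]
0.02276203709600895 98.6049735546112 [-1.7623 -1.5333  5.9324] [-0.0706  0.2957 -0.1115]
10mm [-0.4823 -1.4638 -7.8717] [-0.0781  0.0369  0.0207]
up [ 0.3089 -0.7934 -7.1726] [0.0997 0.0541 0.057 ] 0.022776633257964057 [0.5502 0.1717 0.25  ] 27.0167
```

View pics/s5.png

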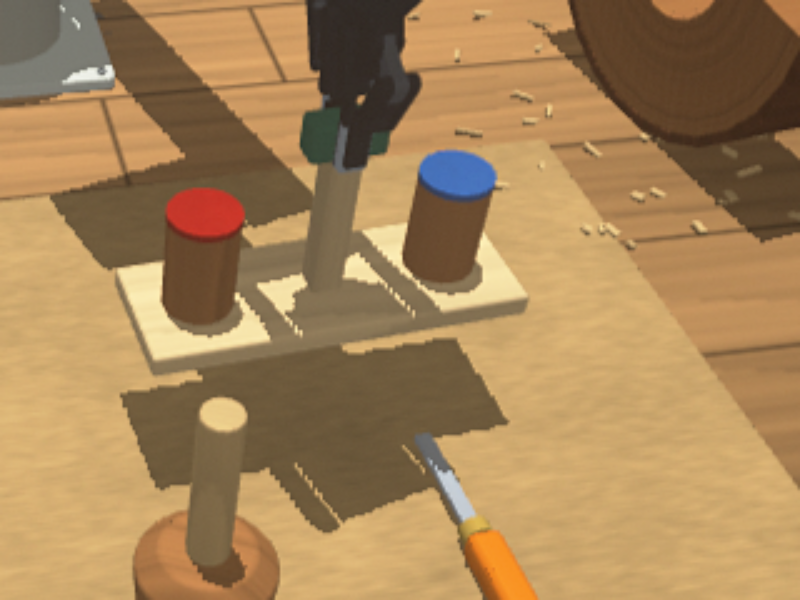

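The rack hangs in the gripper with both beakers on it, red at (205,213) and blue at (457,175), and its shadow lies apart from it. I'll check level and stillness by triangulating the feet.

Run:
```python
from h import *;from rig import manip
np.set_printoptions(precision=4,suppress=True)
d=pickle.load(open("pics/d5.pkl","rb"))
for n,lo,hi in(("red",(0,180,90),(6,255,255)),("blue",(100,90,40),(125,255,255))):
    rs=[]
    for v,roi in(("scene",(350,150,520,210)),("top",(100,180,320,300))):
        k=big(mask(d[v]["image"],lo,hi,roi));rs.append(ray(d[v],cen(k)));print(n,v,cen(k),cv2.contourArea(k))
    print(*tri(rs))
print(R.from_rotvec(manip.get_ee_rot()).as_matrix()[:,2],np.abs(manip.get_joint_vel()).max(),manip.get_contact_force(),manip.get_time())
```

```text
red scene [381.6045 185.1965] 480.0
red top [262.5841 241.1694] 620.0
[0.5568 0.079  0.1956] 7.560365900475575e-05
blue scene [482.4551 169.8226] 434.0
blue top [156.9749 248.4579] 499.0
[0.5405 0.2614 0.1942] 0.0008283643038508133
[ 0.0001 -0.     -1.    ] 0.015945515183502543 [-0.1159  0.4304 -8.8613] 27.1167
```

Run:
```python
from rig import manip
manip.hold(1.0)
print(manip.get_width(),manip.get_contact_force(),manip.get_position(),abs(manip.get_joint_vel()).max(),manip.get_time())
print(manip.sign_off())
```

```text
0.02298479883941798 [-0.1154471  -0.32084902 -7.5111327 ] [0.55019232 0.17173279 0.25001065] 0.015060321783981768 28.1167
the job is handed in; nothing more can be done
None
```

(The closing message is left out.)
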